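# Unload the roller mixer into a divided bottle crate

## Task

Mixing is finished: take the three amber bottles off the rollers of the mixer and stand them upright, caps up, one in each of the three empty cells of the blue crate. They are glass: lower each one gently until you feel the cushion at the bottom of its cell, neither dropping it nor ramming it against the crate, and leave the jars in the crate and the other things on the bench as they are.

Things in the scene. Friction and masses are not known exactly. Their poses are not given: they have to be found in the camera images.
- bottle1: amber bottle, white screw cap (three alike), lying level in a valley between two mixer rollers, held only by its weight, cap towards the crate (the mixer's -y). 145 mm long; body 52 mm diameter from base to 106 mm, shoulder to the 33 mm neck at 118 mm, cap 38 mm diameter from 122 to 145 mm; 0.15 to 0.31 kg. Origin: centre of its base; +z along its axis from base to cap
- bottle2: amber bottle, white screw cap (three alike), lying level in a valley between two mixer rollers, held only by its weight, cap towards the crate (the mixer's -y). 145 mm long; body 52 mm diameter from base to 106 mm, shoulder to the 33 mm neck at 118 mm, cap 38 mm diameter from 122 to 145 mm; 0.15 to 0.31 kg. Origin: centre of its base; +z along its axis from base to cap
- bottle3: amber bottle, white screw cap (three alike), lying level in a valley between two mixer rollers, held only by its weight, cap towards the crate (the mixer's -y). 145 mm long; body 52 mm diameter from base to 106 mm, shoulder to the 33 mm neck at 118 mm, cap 38 mm diameter from 122 to 145 mm; 0.15 to 0.31 kg. Origin: centre of its base; +z along its axis from base to cap
- mixer: white bench roller mixer, fixed, switched off. Origin: under the middle of the rollers, at bench level; y along the rollers, x across them. Six still rollers, 30 mm diameter, 46 mm apart, 245 mm long, axes 70 mm and tops 85 mm above the bench. Bottles lie in valleys at x = -92, 0, +92 mm, bottle axis 104 mm above the bench; the valleys between are empty
- mixer_end (a point): point at bench level on the mixer's centre line under the outer face of its bearing plate (-y end; plate 16 mm thick, 90 mm high). At the other (+y) end of the rollers is the motor block, 60 mm thick, 112 mm high (knob to 129 mm). The mixer is 290 mm wide in x
- crate: blue plastic crate, fixed: 160 mm (x) by 235 mm (y), walls and dividers all 62 mm high and 10 mm thick, floor 5 mm thick. Two columns of three cells, each 65 mm square inside, 75 mm apart. Origin: centre of the underside, +z up. The far column (+x) holds three jars; the near column (-x, the robot's side) is empty
- cell1 (a point): centre of the bare floor of an empty cell of the crate's near column, 5 mm above the bench (the one nearest the mixer, +y end); 65 mm square inside, walls rising 57 mm above this point. On the floor lies a black rubber cushion that fills the cell, 2 to 14 mm thick: each cell's differs and must be felt for
- cell2 (a point): centre of the bare floor of an empty cell of the crate's near column, 5 mm above the bench (the middle one); 65 mm square inside, walls rising 57 mm above this point. On the floor lies a black rubber cushion that fills the cell, 2 to 14 mm thick: each cell's differs and must be felt for
- cell3 (a point): centre of the bare floor of an empty cell of the crate's near column, 5 mm above the bench (the -y end one); 65 mm square inside, walls rising 57 mm above this point. On the floor lies a black rubber cushion that fills the cell, 2 to 14 mm thick: each cell's differs and must be felt for
- jar1: a squat white jar with a red lid, 48 mm diameter, 70 mm tall, standing in a cell of the crate's far column; leave it. Origin: centre of its base
- jar2: a squat white jar with a white lid, 48 mm diameter, 70 mm tall, standing in a cell of the crate's far column; leave it. Origin: centre of its base
- jar3: a squat white jar with a green lid, 48 mm diameter, 70 mm tall, standing in a cell of the crate's far column; leave it. Origin: centre of its base
- tip_box: a pipette tip box, dark blue with a yellow lid, 85 x 122 x 64 mm, on the bench beyond the crate; leave it. Origin: centre of its underside
- marker: a white and red marker pen, 130 mm long, 17 mm thick, lying on the bench between mixer and crate; leave it. Origin: its middle, on the bench; x along the pen
- beaker: a glass beaker, 68 mm diameter, 90 mm tall, on the bench beyond the crate; leave it. Origin: centre of its base
- wash_bottle: a white wash bottle with a red spout, 74 mm diameter, 200 mm tall, at the back between crate and mixer; leave it. Origin: centre of its base

How it is judged:
By the outcome, as a careful person would: the job done as asked, in the order asked, and still so for the second after the job is handed in, with the robot touching nothing.
It also fails if it takes over 72 s, if anything falls off the work surface, if the arm or the gripper's body presses on something with over 40 N, if the wrist force passes 120 N, or if a joint passes its speed limit or range.

## Robot

A 6-joint arm with a two-finger parallel gripper is mounted at the origin on the work surface. World frame = base frame: x ahead of the robot, y to its left, z up, the work surface at z = 0. Lengths are in mm, angles in rad, forces in N, time in s.
With the tool pointing down it reaches from about 350 to 975 mm from the base axis. Payload 17.4 kg.
Tool frame: the origin (TCP) lies midway between the tips of the shut fingers; the grasp point (between the pads) lies 19 mm behind it; z points along the fingers, y is the line along which they close (so a half turn about z gives the same grasp; the last joint's range is limited). The gripper opens to 85 mm and grips with 20 to 120 N. Pads are 22 mm wide; open, the fingers measure 114 mm over their backs; the gripper's body (76 mm by 85 mm) begins 54 mm behind the grasp point. The pads swing forward as they close: fully open they stand 13 mm farther back than shut.
Start: joints at [1.145, 0.116, 1.442, -0, 1.584, -0.038], TCP at [255.261, 624.879, 231.303] pointing down, gripper open.
Joint ranges: [-2.83, 2.83], [-0.83, 2.19], [0.07, 2.5], [-1.14, 4.28], [0.01, 3], [-2.97, 2.97]. Speed limits (rad/s): [1.89, 1.89, 2.22, 3.14, 3.14, 3.14].

## Interface

Orientations are given as [roll, pitch, yaw] about the fixed x, y, z axes, in that order (R = Rz(yaw) Ry(pitch) Rx(roll)).
In Python, from plant import arm gives the robot as it stands.
- The arm moves only by the tool step_arm, never from a script. Its argument "increments" is text: rows parted by semicolons, each of 6 numbers parted by spaces: the shift along the world's x, y, z in mm, then the turn, a rotation vector about the world's x, y, z in degrees. A call has 1 to 12 rows; each row is the pose to reach, as a shift and turn from the pose commanded when the call began; what a row does not reach only later rows make up. A row lasts 1/12 s, in which the tool goes at most 41.7 mm and 7.16 degrees, less where a joint would pass 70% of its speed; a pose out of reach is approached as far as the arm can. A call with a gripper value outside its range is refused whole. "gripper" is the closure, from -1 (fully open) to 1 (shut), set as the call begins (left out, the last holds). The fingers move at their own pace and stop on an object; "grip_force" is the grip in N (left out, the last holds). Time passes only in rows, so rows that repeat a pose let the fingers close. It gives the time, the measured TCP pose, the force, the opening and the grip force at its end, in the units of the state.
- arm.read_state(): the state, without advancing time (a new reading comes with each control period).
- arm.get_image(name): name is "side" or "top"; returns the picture (420x560x3 uint8, blue, green, red); there is no depth.
- arm.camera_info(name): a dict with "fx", "fy", "cx", "cy" (pixels), "pose" (4x4, takes a point from camera to world coordinates). Camera axes: x right, y down, z forward; pixel columns grow to the right and rows downward; lengths in mm; the calibration is good to about 2 mm. A picture is of the moment at which its call begins. camera_info takes no time and is no camera call.
- arm.hand_in(): hands the job in; it is judged then, once.
The state is a dict: "t": time; "qpos": joint angles; "qd": joint speeds; "tau": joint torques, N m; "tcp_pos": TCP position; "tcp_rot": TCP orientation; "ft_force": force on the tool from outside, world axes, zero at the start; "ft_torque": the same for the moment, N m; "grip_width": opening from 0.0 (shut) to 1.0 (fully open); "gripper_force": force on a finger pad.
Only numpy, scipy, OpenCV 4.12 (cv2) and the standard library are available. Lean on these libraries where they do the work, as an engineer would, in place of code of your own. Each camera call takes 0.05 s, during which the arm holds its last target. There are 200 camera calls.

## Working session

There is one attempt and no reset: what is moved stays moved. The work goes in short steps, Python scripts to look and compute and a tool call to move; the robot and the scene stay as the last step left them, time stands still between calls to the robot, and variables do not carry over. Pictures are saved under pics/ and viewed, at most 10 in all, crops included, and the job is handed in when it is done.

Besides the shell and the picture viewer there is one more tool, called as name(argument=value, ...) on one line, values as JSON. step_arm: Moves the arm, as the interface text tells. Its arguments: {"type":"object","properties":{"increments":{"type":"string"},"gripper":{"type":"number"},"grip_force":{"type":"number"}},"required":["increments"]}

```bash
mkdir -p pics; ls
python3 - <<'E'
from plant import arm
import cv2,numpy as np
for n in("top","side"):
    cv2.imwrite(f"pics/{n}0.png",arm.get_image(n)); c=arm.camera_info(n); print(n,c["fx"],c["fy"],c["cx"],c["cy"]);print(np.round(c["pose"],3).tolist())
s=arm.read_state();print(s)
E
```

```text
pics
top 444.40037521989694 444.40037521989694 282.8366108248045 206.32431327573354
[[0.078, -0.973, 0.218, 364.5], [-0.997, -0.077, 0.013, 8.024], [0.004, -0.219, -0.976, 1156.596], [0.0, 0.0, 0.0, 1.0]]
side 390.006461248338 390.006461248338 273.6685243837336 213.5007290130412
[[0.971, -0.147, 0.187, 411.093], [-0.236, -0.52, 0.821, -737.345], [-0.023, -0.841, -0.54, 558.265], [0.0, 0.0, 0.0, 1.0]]
{'t': 0.1, 'qpos': array([ 1.14515511e+00,  1.16443889e-01,  1.44215758e+00,  3.01766430e-05,
        1.58399363e+00, -3.78387742e-02]), 'qd': array([-0.00026005,  0.0017051 , -0.00141207,  0.00051942,  0.00037497,
        0.00027728]), 'tau': array([ 1.92955886e-03, -7.33665919e+01, -6.33788323e+01, -1.71841873e-05,
        5.31883750e-03, -9.04706462e-05]), 'tcp_pos': array([255.21567157, 624.72641811, 230.65742169]), 'tcp_rot': array([-3.14059206e+00, -6.80753434e-05,  2.75379056e+00]), 'ft_force': array([0.43378228, 0.10615056, 0.16907205]), 'ft_torque': array([-0.06058858,  0.03241283, -0.01800034]), 'gripper_force': 0.0, 'grip_width': 1.0028210069899977}
```

View pics/top0.png

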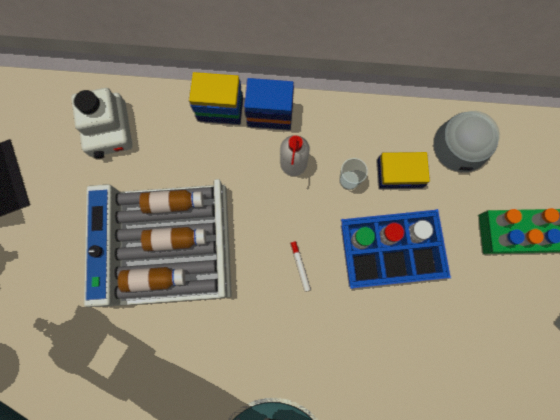

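View pics/side0.png

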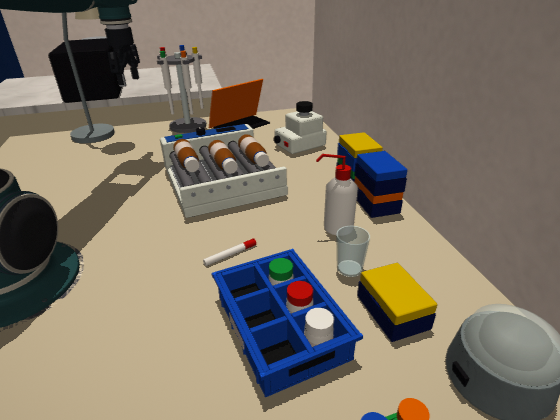

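The top view shows three bottles at about (170,201), (172,239) and (152,279), caps to the right. The crate is around (395,250) with its empty cells in the lower row, and the marker is at (300,265). The side view agrees. Next I'll take enlarged crops.

```bash
cat > h.py <<'E'
from plant import arm
import cv2,numpy as np
def cam(n):
    c=arm.camera_info(n); K=np.array([[c["fx"],0,c["cx"]],[0,c["fy"],c["cy"]],[0,0,1]]); return K,np.array(c["pose"])
def back(n,uv,z):
    K,P=cam(n); uv=np.atleast_2d(uv).astype(float); d=(np.linalg.inv(K)@np.c_[uv,np.ones(len(uv))].T).T@P[:3,:3].T
    return P[:3,3]+d*((z-P[2,3])/d[:,2])[:,None]
def proj(n,X):
    K,P=cam(n); Y=(np.atleast_2d(X)-P[:3,3])@P[:3,:3]; q=Y@K.T; return q[:,:2]/q[:,2:]
E
python3 - <<'E'
from h import *
im=cv2.imread("pics/top0.png"); hsv=cv2.cvtColor(im,cv2.COLOR_BGR2HSV)
b=cv2.inRange(hsv,(105,150,50),(130,255,255)); b[:, :335]=0; b[:200]=0; b[:,452:]=0
n,l,s,c=cv2.connectedComponentsWithStats(b); k=1+np.argmax(s[1:,4]); print(s[k])
p=np.argwhere(l==k)[:,::-1]
X=back("top",p,62)[:,:2].astype(np.float32); r=cv2.minAreaRect(X); print("crate",r, cv2.boxPoints(r).tolist())
h=hsv[180:300,110:215]; a=cv2.inRange(hsv,(3,120,40),(20,255,255)); a[:180]=0;a[300:]=0;a[:,:112]=0;a[:,212:]=0
n,l,s,c=cv2.connectedComponentsWithStats(a)
for k in range(1,n):
    if s[k,4]>40: print("amber",s[k],c[k],back("top",c[k],104).round(1))
v=cv2.resize(im[175:310,80:232],None,fx=5,fy=4.4,interpolation=cv2.INTER_CUBIC); cv2.imwrite("pics/mix.png",cv2.resize(im[175:310,80:232],None,fx=4.4,fy=4.4,interpolation=cv2.INTER_CUBIC))
cv2.imwrite("pics/crate.png",cv2.resize(im[200:295,335:455],None,fx=6,fy=6,interpolation=cv2.INTER_CUBIC))
E
```

```text
[ 342  210  108   78 3897]
crate ((526.5855102539062, -261.264892578125), (169.96255493164062, 246.05343627929688), 10.324543952941895) [[420.9309387207031, -155.46083068847656], [465.029541015625, -397.5302734375], [632.2401123046875, -367.0689697265625], [588.1414794921875, -124.99951171875]]
amber [169 190  22  21 419] [179.39379475 200.1026253 ] [[595.7 273.8 104. ]]
amber [139 193  12  20 182] [144.36813187 202.47252747] [[583.1 357.7 104. ]]
amber [171 227  23  22 436] [181.57110092 237.49770642] [[505.  256.8 104. ]]
amber [141 230  11  21 193] [146.13471503 239.94300518] [[492.5 340.2 104. ]]
amber [149 267  23  23 468] [159.76495726 278.04273504] [[405.9 295.4 104. ]]
amber [117 270  13  22 209] [123.04784689 280.67464115] [[393.2 380.  104. ]]
```

View pics/mix.png

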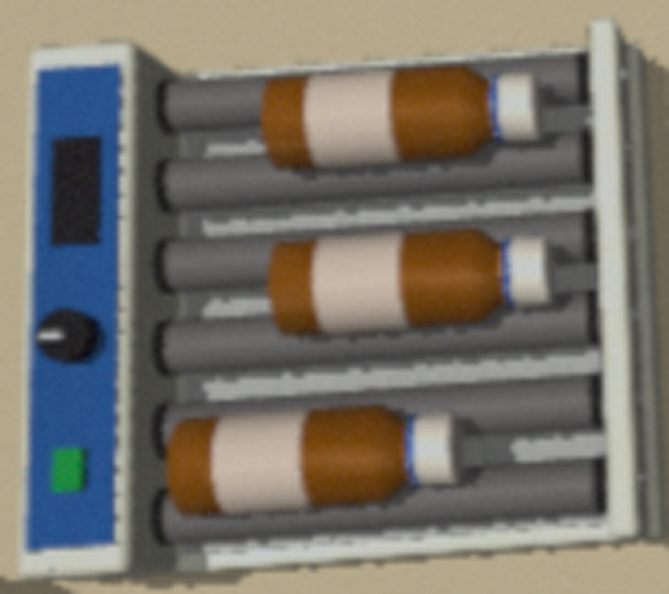

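View pics/crate.png

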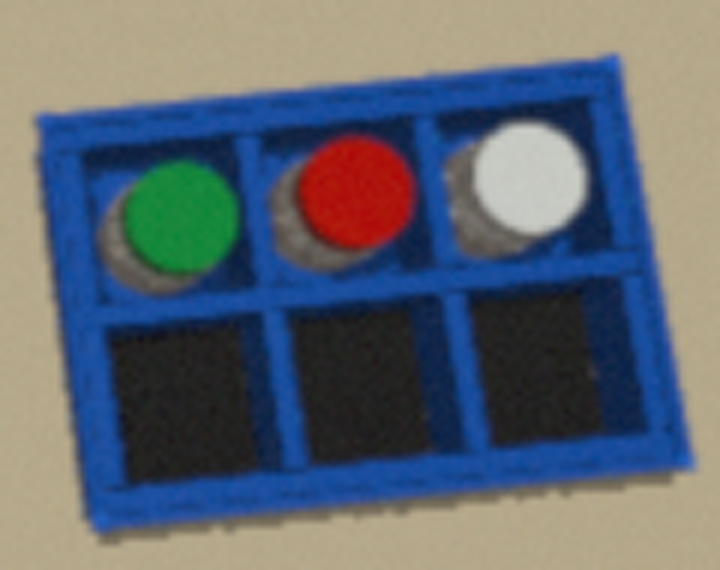

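The mixer crop shows the bottle axes parallel, spaced 92 mm, with caps to the right. The crate crop shows black cushions in all three near cells, spanning about (392..444, 250..277) in the full image. I'll fit the crate and bottle silhouettes.

```bash
cat > fit.py <<'E'
from h import *
from scipy.optimize import minimize
def hullmask(n,X):
    m=np.zeros((1680,2240),np.uint8); cv2.fillConvexPoly(m,cv2.convexHull((proj(n,X)*4+1.5).astype(np.float32)).round().astype(np.int32),1)
    return cv2.resize(m.astype(np.float32),(560,420),interpolation=cv2.INTER_AREA)
def iou(a,b): return np.minimum(a,b).sum()/np.maximum(a,b).sum()
def ph(pts):
    m=np.zeros((420,560),np.uint8); cv2.fillConvexPoly(m,cv2.convexHull(pts.astype(np.int32)),1); return m.astype(float)
def crate(p):
    c,s=np.cos(p[2]),np.sin(p[2]); return np.array([[p[0]+c*x-s*y,p[1]+s*x+c*y,z] for x in(-80,80) for y in(-117.5,117.5) for z in(0,62)])
obs={}
for n,(u0,v0,u1,v1) in {"top":(335,203,455,295),"side":(205,240,365,395)}.items():
    hsv=cv2.cvtColor(cv2.imread(f"pics/{n}0.png"),cv2.COLOR_BGR2HSV); b=cv2.inRange(hsv,(105,140,40),(130,255,255)); r=np.zeros_like(b); r[v0:v1,u0:u1]=b[v0:v1,u0:u1]
    _,l,s,_=cv2.connectedComponentsWithStats(r); k=1+np.argmax(s[1:,4]); obs[n]=ph(np.argwhere(l==k)[:,::-1])
for ns in(["top"],["side"],["top","side"]):
    f=lambda p:-sum(iou(obs[n],hullmask(n,crate(p))) for n in ns)
    r=minimize(f,[522,-262,.17],method="Nelder-Mead",options=dict(initial_simplex=[[522,-262,.17],[530,-262,.17],[522,-254,.17],[522,-262,.21]],maxiter=150)); print(ns,r.x.round(3),r.fun)
x,y,t=r.x; c,s=np.cos(t),np.sin(t)
for i,yy in enumerate((75,0,-75)): print("cell",i+1,(x-37.5*c-s*yy).round(1),(y-37.5*s+c*yy).round(1))
# bottles
prof=[(0,26),(106,26),(118,16.5)]; A=np.linspace(0,2*np.pi,24)
def bot(p):
    c,s=np.cos(p[2]),np.sin(p[2]); P=[]
    for a,r in prof:
        for th in A: P.append((p[0]+s*a+c*r*np.cos(th),p[1]-c*a+s*r*np.cos(th),104+r*np.sin(th)))
    return np.array(P)
hsv=cv2.cvtColor(cv2.imread("pics/top0.png"),cv2.COLOR_BGR2HSV); a=cv2.inRange(hsv,(3,120,40),(20,255,255))
for i,(u0,v0,u1,v1,x0) in enumerate([(135,185,195,218,(580,372,.148)),(135,223,198,256,(490,355,.148)),(112,262,175,296,(390,395,.148))]):
    m=np.zeros_like(a); m[v0:v1,u0:u1]=a[v0:v1,u0:u1]; _,l,s,_=cv2.connectedComponentsWithStats(m)
    o=ph(np.argwhere(np.isin(l,[k for k in range(1,len(s)) if s[k,4]>60]))[:,::-1])
    f=lambda p:-iou(o,hullmask("top",bot(p))); x0=np.array(x0)
    r=minimize(f,x0,method="Nelder-Mead",options=dict(initial_simplex=[x0,x0+[6,0,0],x0+[0,6,0],x0+[0,0,.04]],maxiter=150)); b=r.x
    print("bottle",i+1,b.round(3),r.fun,"perp",b[0]*np.cos(.148)+b[1]*np.sin(.148))
    print("  grasp80",b[0]+80*np.sin(.148),b[1]-80*np.cos(.148))
E
python3 fit.py
```

```text
['top'] [ 5.27265e+02 -2.65055e+02  1.70000e-01] -0.9307435922774928
['side'] [ 5.26623e+02 -2.59883e+02  1.95000e-01] -0.9371571839334896
['top', 'side'] [ 5.24784e+02 -2.63641e+02  1.91000e-01] -1.8454473915748912
cell 1 473.7 -197.1
cell 2 488.0 -270.7
cell 3 502.2 -344.4
bottle 1 [5.80524e+02 3.63826e+02 1.69000e-01] -0.9388537906137184 perp 627.8273321458473
  grasp80 592.3205442665796 284.7007097742737
bottle 2 [4.91328e+02 3.46062e+02 1.54000e-01] -0.9464062923786276 perp 536.9868343269086
  grasp80 503.12438747592597 266.93704292572613
bottle 3 [3.9212e+02 3.8555e+02 1.5600e-01] -0.9491551380877022 perp 444.686980223509
  grasp80 403.917088315398 306.4250191015898
```

Run:
```python
from h import *
f=lambda q,k,o,z: back("top",(np.array(q,float)+.5)/k-.5+o,z)[:,:2]
for name,q in dict(c1=[(105,325),(262,311),(283,467),(125,487)],c2=[(287,308),(440,293),(465,450),(308,464)],c3=[(467,290),(625,277),(647,433),(490,447)]).items():
    X=f(q,6,np.array([335,200]),62); print(name,X.mean(0).round(1),[np.linalg.norm(X[i]-X[(i+1)%4]).round(1) for i in range(4)])
X=f([(38,115),(617,57),(692,467),(97,532)],6,np.array([335,200]),62);print(X.round(1).tolist(),X.mean(0))
X=f([(593,20),(608,532),(617,20),(637,530)],4.4,np.array([80,175]),90);print("plate",X.round(1).tolist(),[np.arctan2(a[1],a[0]) for a in(X[0]-X[1],X[2]-X[3])])
X=f([(180,453),(352,350),(532,327)][:0] or [(182,216),(358,192),(531,178)],6,np.array([335,200]),82);print("jars",X.round(1).tolist())
```

```text
c1 [ 476.9 -194.8] [np.float64(65.1), np.float64(63.8), np.float64(65.1), np.float64(66.1)]
c2 [ 490.3 -268.6] [np.float64(63.8), np.float64(64.5), np.float64(64.5), np.float64(63.8)]
c3 [ 503.2 -343.1] [np.float64(65.9), np.float64(64.1), np.float64(64.7), np.float64(64.4)]
[[589.2, -125.5], [633.2, -367.3], [464.4, -398.1], [419.5, -157.8]] [ 526.56832895 -262.2014719 ]
plate [[659.0, 197.4], [376.8, 157.7], [660.0, 183.8], [379.1, 142.3]] [np.float64(0.13978558425931348), np.float64(0.14661771438274493)]
jars [[547.8, -183.7], [563.4, -255.0], [574.7, -325.5]]
```

step_arm(increments="40 -40 0 0 0 0;80 -80 0 0 0 0;120 -120 0 0 0 0;150 -160 0 0 0 0;150 -200 0 0 0 0;150 -240 0 0 0 0;150 -280 0 0 0 0;150 -280 0 0 0 0", gripper=-1, grip_force=40)

```text
t: 0.77
tcp_pos: [405.3, 342.8, 230.7]
tcp_rot: [-3.141, -0.0, 2.754]
ft_force: [1.1, 0.3, 0.6]
grip_width: 1.004
gripper_force: 0.0
```

step_arm(increments="0 0 30 0 0 -7;0 0 60 0 0 -14;0 0 60 0 0 -21;0 0 60 0 0 -28;0 0 60 0 0 -35;0 0 60 0 0 -42;0 0 60 0 0 -49;0 0 60 0 0 -56;0 0 60 0 0 -59.3")

```text
t: 1.52
tcp_pos: [405.2, 344.8, 290.9]
tcp_rot: [-3.141, 0.0, 1.712]
ft_force: [0.3, 0.8, -0.4]
grip_width: 0.999
gripper_force: 0.0
```

step_arm(increments="0 0 0 6.92 1.04 0;0 0 0 13.85 2.07 0;0 0 0 20.77 3.1 0;0 0 0 27.69 4.14 0;0 0 0 29.67 4.43 0;0 0 0 29.67 4.43 0")

```text
t: 2.02
tcp_pos: [405.5, 343.5, 290.3]
tcp_rot: [-3.14, -0.525, 1.715]
ft_force: [-0.5, 1.0, -0.9]
grip_width: 0.998
gripper_force: 0.0
```

Run:
```python
from h import *
s=arm.read_state()
for k in("t","qpos","tcp_pos","tcp_rot","ft_force"): print(k,np.round(s[k],3))
from scipy.spatial.transform import Rotation as R
print(R.from_euler("xyz",s["tcp_rot"]).as_matrix().round(3))
```

```text
t 2.017
qpos [ 0.384 -0.342  1.83   0.51   1.526  0.249]
tcp_pos [405.5   343.532 290.269]
tcp_rot [-3.14  -0.525  1.715]
ft_force [-0.492  1.    -0.9  ]
[[-0.125  0.989 -0.074]
 [ 0.856  0.145  0.496]
 [ 0.501 -0.001 -0.865]]
```

step_arm(increments="-3 -29 -40 0 0 0;-3 -29 -80 0 0 0;-3 -29 -120 0 0 0;-3 -29 -140 0 0 0;-3 -29 -140 0 0 0")

```text
t: 2.43
tcp_pos: [400.2, 315.2, 145.9]
tcp_rot: [-3.133, -0.52, 1.716]
ft_force: [-0.7, -0.3, -1.2]
grip_width: 0.997
gripper_force: 0.0
```

```bash
cat > look.py <<'E'
from h import *
import sys
from scipy.spatial.transform import Rotation as R
def st():
    s=arm.read_state(); 
    for k in("t","qpos","tcp_pos","ft_force"): print(k,np.round(s[k],3).tolist())
    print(R.from_euler("xyz",s["tcp_rot"]).as_matrix().round(3).tolist()); open("log.txt","a").write(repr((s["qpos"].tolist(),s["tcp_pos"].tolist()))+"\n")
if __name__=="__main__":
    o=sys.argv[1]; parts=[]
    for a in sys.argv[2:]:
        n,u0,v0,u1,v1=a.split(","); im=arm.get_image(n)[int(v0):int(v1),int(u0):int(u1)]; k=min(400/im.shape[1],500/im.shape[0]); parts.append(cv2.resize(im,None,fx=k,fy=k,interpolation=cv2.INTER_CUBIC))
    H=max(p.shape[0] for p in parts); cv2.imwrite(o,np.hstack([cv2.copyMakeBorder(p,0,H-p.shape[0],0,0,cv2.BORDER_CONSTANT) for p in parts])); st()
E
python3 look.py pics/a.png top,80,170,240,320 side,110,20,300,220
```

```text
t 2.533
qpos [0.332, -0.32, 2.037, 0.527, 1.353, 0.086]
tcp_pos [402.234, 316.282, 152.087]
ft_force [-0.621, 0.497, 1.229]
[[-0.128, 0.989, -0.075], [0.857, 0.148, 0.494], [0.499, -0.001, -0.867]]
```

View pics/a.png

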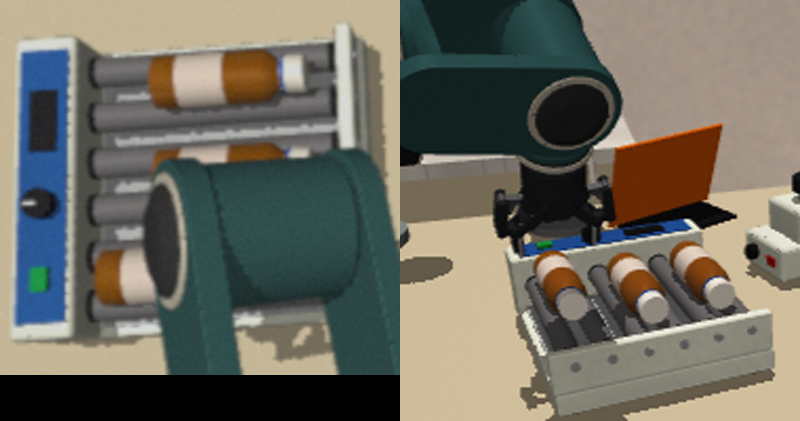

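The fingers straddle bottle 3: in the side crop they sit at about columns 503 and 612, with the bottle at about 557. Descending.

step_arm(increments="0 -2 -20 0 0 0;0 -2 -40 0 0 0;0 -2 -55 0 0 0;0 -2 -61 0 0 0;0 -2 -61 0 0 0;0 -2 -61 0 0 0")

```text
t: 3.03
tcp_pos: [402.7, 314.2, 91.6]
tcp_rot: [3.141, -0.524, 1.72]
ft_force: [-0.4, -0.5, -0.5]
grip_width: 0.997
gripper_force: 0.0
```

step_arm(increments="0 0 0 0 0 0;0 0 0 0 0 0;0 0 0 0 0 0;0 0 0 0 0 0;0 0 0 0 0 0;0 0 0 0 0 0;0 0 0 0 0 0;0 0 0 0 0 0", gripper=1, grip_force=40)

```text
t: 3.7
tcp_pos: [401.9, 314.2, 91.6]
tcp_rot: [-3.141, -0.525, 1.72]
ft_force: [-11.6, -2.3, 12.5]
grip_width: 0.593
gripper_force: 40.8
```

```bash
python3 -c "
import look;look.st()"
```

```text
t 3.7
qpos [0.327, -0.27, 2.101, 0.545, 1.258, 0.02]
tcp_pos [401.864, 314.2, 91.571]
ft_force [-11.639, -2.345, 12.455]
[[-0.128, 0.989, -0.075], [0.856, 0.149, 0.495], [0.501, -0.001, -0.865]]
```

step_arm(increments="-1 0 10 0 0 0;-1 0 25 0 0 0;-1 0 50 0 0 0;-1 0 85 0 0 0;-1 0 125 0 0 0;-1 0 165 0 0 0;-1 0 200 0 0 0;-1 0 200 0 0 0")

```text
t: 4.37
tcp_pos: [402.2, 314.3, 299.6]
tcp_rot: [3.13, -0.526, 1.725]
ft_force: [0.3, -1.0, -1.2]
grip_width: 0.592
gripper_force: 42.9
```

```bash
cat > kin.py <<'E'
import numpy as np
from scipy.optimize import least_squares
from scipy.spatial.transform import Rotation as R
def fk(q,k):
    a,z0,L1,L2,e,D,b=k[:7]
    A=np.array([np.cos(q[0]),np.sin(q[0]),0]);L=np.array([-A[1],A[0],0]);Z=np.array([0,0,1.])
    up=np.sin(q[1])*A+np.cos(q[1])*Z; t=q[1]+q[2]; f=np.sin(t)*A+np.cos(t)*Z; d=np.sin(t+np.pi/2)*A+np.cos(t+np.pi/2)*Z
    lat=np.cos(q[3])*d+np.sin(q[3])*L; tool=np.cos(q[4])*f+np.sin(q[4])*lat
    perp=np.cross(tool,-np.sin(q[4])*f+np.cos(q[4])*lat)
    return a*A+z0*Z+L1*up+L2*f+e*d+D*tool+b*L, tool
E
python3 - <<'E'
import look;look.st()
from kin import *
S=[([1.145,.116,1.442,0,1.584,-.038],[255.26,624.88,231.3]),([0.384,-0.342,1.83,0.51,1.526,0.249],[405.5,343.5,290.3])]+[eval(l) for l in open("log.txt")]
r=least_squares(lambda k:np.concatenate([fk(q,k)[0]-p for q,p in S]+[(np.array(k)-[0,300,400,400,0,250,0])*.01]),[0,300,400,400,0,250,0])
print(r.x.round(1)); print([(fk(q,r.x)[0]-p).round(1).tolist() for q,p in S])
E
```

```text
t 4.367
qpos [0.328, -0.384, 1.846, 0.515, 1.567, 0.205]
tcp_pos [402.191, 314.301, 299.583]
ft_force [0.333, -0.956, -1.188]
[[-0.132, 0.989, -0.065], [0.855, 0.147, 0.498], [0.502, 0.01, -0.865]]
[1.000e-01 1.375e+02 4.598e+02 6.203e+02 8.170e+01 2.893e+02 2.570e+01]
[[-0.0, -0.0, -0.1], [-0.1, 0.1, -0.0], [0.0, -0.1, 0.1], [0.0, -0.1, 0.1], [0.1, -0.0, 0.1]]
```

```bash
cat >> kin.py <<'E'
K=[0.1,137.5,459.8,620.3,81.7,289.3,25.7]
lo=np.array([-2.83,-.83,.07,-1.14,.01,-2.97]);hi=np.array([2.83,2.19,2.5,4.28,3,2.97])
def full(q):
    p,tool=fk(q,K); f5=np.array(q,float); f5[4]+=1e-5; tp=(fk(f5,K)[1]-tool)/1e-5; y0=-tp
    y=np.cos(q[5])*y0+np.sin(q[5])*np.cross(tool,y0); return p,tool,y
def ik(p,tool,y,q0):
    g=lambda q:np.r_[(full(q)[0]-p)/100,full(q)[1]-tool,full(q)[2]-y]
    r=least_squares(g,np.clip(q0,lo+1e-3,hi-1e-3),bounds=(lo,hi)); return r.x,r.cost
def upright(phi,s=.5):
    c=np.sqrt(1-s*s); th=np.array([np.cos(phi),np.sin(phi),0]); return c*th-[0,0,s],np.cross([0,0,1],th)
E
python3 - <<'E'
from kin import *
q=np.array([0.328,-0.384,1.846,0.515,1.567,0.205]);print([v.round(3) for v in full(q)])
rng=np.random.default_rng(0)
for cell in((477,-195),(503,-343)):
  for deg in(-120,-105,-90,-75,-60,-45,-30,0,30,60,90,120):
    t,y=upright(np.radians(deg))
    for h in(93,230):
        p=np.array([*cell,h])+16*t; best=None
        for i in range(12):
            q0=np.array([-.6,-.2,1.9,0,1.3,0]) if i==0 else rng.uniform(lo,hi)
            x,c=ik(p,t,y,q0)
            if c<1e-8 and (best is None or np.abs(x-q).max()<np.abs(best-q).max()): best=x
        print(cell,deg,h,None if best is None else best.round(2))
E
```

```text
[array([401.911, 314.428, 299.785]), array([-0.066,  0.498, -0.865]), array([0.989, 0.147, 0.01 ])]
(477, -195) -120 93 [-0.03  0.18  1.87 -0.88  1.71  0.67]
(477, -195) -120 230 [-0.03  0.03  1.79 -0.92  1.85  0.48]
(477, -195) -105 93 [ 0.01  0.07  2.   -0.99  1.54  0.56]
(477, -195) -105 230 [ 0.01 -0.1   1.91 -0.99  1.68  0.35]
(477, -195) -90 93 [ 0.03 -0.06  2.13 -1.09  1.36  0.45]
(477, -195) -90 230 [ 0.03 -0.24  2.03 -1.05  1.49  0.21]
(477, -195) -75 93 None
(477, -195) -75 230 [ 0.02 -0.4   2.15 -1.08  1.27  0.04]
(477, -195) -60 93 None
(477, -195) -60 230 [-0.04 -0.57  2.26 -1.03  1.02 -0.19]
(477, -195) -45 93 None
(477, -195) -45 230 [-0.17 -0.73  2.35 -0.82  0.75 -0.56]
(477, -195) -30 93 None
(477, -195) -30 230 [-0.37 -0.83  2.4  -0.27  0.55 -1.26]
(477, -195) 0 93 None
(477, -195) 0 230 [-0.76 -0.73  2.35  0.91  0.86 -2.71]
(477, -195) 30 93 [-0.92 -0.22  2.27  1.14  1.24  2.77]
(477, -195) 30 230 None
(477, -195) 60 93 [-0.89  0.06  2.    0.94  1.6   2.54]
(477, -195) 60 230 [-0.89 -0.1   1.91  0.97  1.75  2.74]
(477, -195) 90 93 [-0.78  0.27  1.76  0.71  1.9   2.
[... 684 characters left out ...]
, -343) -45 230 [-0.55 -0.51  2.23 -0.5   0.43 -0.99]
(503, -343) -30 93 [-0.71 -0.34  2.35  1.1   0.19 -2.76]
(503, -343) -30 230 [-0.71 -0.52  2.24  0.41  0.42 -2.05]
(503, -343) 0 93 [-0.97 -0.17  2.22  1.28  0.84  2.94]
(503, -343) 0 230 None
(503, -343) 30 93 [-1.04  0.09  1.98  1.1   1.33  2.71]
(503, -343) 30 230 [-1.04 -0.07  1.89  1.06  1.45  2.93]
(503, -343) 60 93 [-1.    0.32  1.7   0.89  1.71  2.51]
(503, -343) 60 230 [-1.    0.18  1.62  0.93  1.84  2.69]
(503, -343) 90 93 [-0.89  0.51  1.45  0.65  2.02  2.27]
(503, -343) 90 230 [-0.89  0.39  1.37  0.72  2.17  2.42]
(503, -343) 120 93 [-0.75  0.62  1.28  0.32  2.24  1.93]
(503, -343) 120 230 [-0.75  0.51  1.2   0.39  2.41  2.02]
```

```bash
cat > plan.py <<'E'
from kin import *
def rot(tool,y): return np.c_[np.cross(y,tool),y,tool]
def path(p0,R0,p1,R1,q,n=26,flip=False,show=True):
    rv=R.from_matrix(R1@R0.T).as_rotvec(); a=np.linalg.norm(rv)
    if flip: rv=rv*(a-2*np.pi)/a
    print("rotvec deg",np.degrees(rv).round(1),np.degrees(np.linalg.norm(rv)))
    for s in np.linspace(0,1,n)[1:]:
        Rm=R.from_rotvec(rv*s).as_matrix()@R0; p=p0+(p1-p0)*min(1,s)
        qn,c=ik(p,Rm[:,2],Rm[:,1],q); 
        if show: print(round(s,2),"%.0e"%c,qn.round(2),"dq",np.abs(qn-q).max().round(2),"tool",Rm[:,2].round(2))
        q=qn
    return q
E
python3 - <<'E'
from plan import *
q=np.array([0.328,-0.384,1.846,0.515,1.567,0.205])
p0,t0,y0=full(q); t1,y1=upright(np.radians(100))
p1=np.array([477,-195,230])+16*t1
for f in(False,True): path(p0,rot(t0,y0),p1+[0,0,40],rot(t1,y1),q,14,f)
E
```

```text
rotvec deg [ -19.8  125.4 -126.6] 179.32712218238217
0.08 1e-14 [ 0.24 -0.36  1.83  0.53  1.66  0.35] dq 0.15 tool [-0.13  0.49 -0.86]
0.15 7e-14 [ 0.15 -0.33  1.82  0.55  1.75  0.5 ] dq 0.15 tool [-0.19  0.5  -0.85]
0.23 2e-13 [ 0.05 -0.29  1.81  0.57  1.83  0.65] dq 0.15 tool [-0.24  0.51 -0.83]
0.31 5e-13 [-0.04 -0.25  1.8   0.59  1.91  0.8 ] dq 0.15 tool [-0.29  0.53 -0.79]
0.38 1e-12 [-0.13 -0.21  1.78  0.6   1.98  0.95] dq 0.15 tool [-0.33  0.57 -0.76]
0.46 2e-12 [-0.21 -0.16  1.76  0.62  2.03  1.11] dq 0.16 tool [-0.35  0.6  -0.71]
0.54 3e-12 [-0.3  -0.11  1.75  0.63  2.09  1.28] dq 0.17 tool [-0.36  0.65 -0.67]
0.62 5e-12 [-0.38 -0.06  1.72  0.65  2.13  1.45] dq 0.17 tool [-0.36  0.69 -0.63]
0.69 7e-12 [-0.46 -0.01  1.7   0.66  2.16  1.63] dq 0.18 tool [-0.34  0.73 -0.59]
0.77 9e-12 [-0.53  0.03  1.68  0.68  2.18  1.82] dq 0.19 tool [-0.31  0.77 -0.55]
0.85 1e-11 [-0.6   0.08  1.65  0.69  2.2   2.01] dq 0.2 tool [-0.26  0.81 -0.53]
0.92 2e-11 [-0.67  0.12  1.61  0.71  2.2   2.22] dq 0.2 tool [-0.21  0.84 -0.51]
1.0 2e-11 [-0.73  0.16  1.58  0.72  2.2   2.42] dq 0.21 tool [-0.
[... 430 characters left out ...]
4  1.64 -1.45] dq 0.35 tool [ 0.14  0.66 -0.74]
0.46 9e-12 [-0.36 -0.48  2.02  0.8   1.7  -1.79] dq 0.34 tool [ 0.15  0.7  -0.69]
0.54 1e-11 [-0.46 -0.41  2.    0.84  1.77 -2.12] dq 0.33 tool [ 0.14  0.75 -0.65]
0.62 2e-11 [-0.54 -0.33  1.96  0.86  1.84 -2.44] dq 0.32 tool [ 0.11  0.79 -0.61]
0.69 2e-11 [-0.6  -0.23  1.9   0.87  1.92 -2.74] dq 0.3 tool [ 0.08  0.82 -0.57]
0.77 2e-03 [-0.65 -0.13  1.83  0.85  1.99 -2.97] dq 0.23 tool [ 0.03  0.84 -0.54]
0.85 6e-02 [-0.68 -0.03  1.75  0.83  2.06 -2.97] dq 0.09 tool [-0.03  0.86 -0.52]
0.92 2e-01 [-0.72  0.07  1.67  0.83  2.13 -2.97] dq 0.1 tool [-0.09  0.86 -0.5 ]
1.0 3e-01 [-0.76  0.19  1.59  0.89  2.23 -2.97] dq 0.12 tool [-0.15  0.85 -0.5 ]
```

step_arm(increments="2.6 -17.7 0 -.707 4.478 -4.521;5.2 -35.4 0 -1.414 8.956 -9.042;7.8 -53.1 0 -2.121 13.434 -13.563;10.4 -70.8 0 -2.828 17.912 -18.084;13 -88.5 0 -3.535 22.39 -22.605;15.6 -106.2 0 -4.242 26.868 -27.126;18.2 -123.9 0 -4.949 31.346 -31.647;20.8 -141.6 0 -5.656 35.824 -36.168;23.4 -159.3 0 -6.363 40.302 -40.689;26 -177 0 -7.07 44.78 -45.21")

```text
t: 5.2
tcp_pos: [427.3, 135.8, 291.0]
tcp_rot: [-2.449, -0.108, 0.654]
ft_force: [0.9, 0.1, -2.8]
grip_width: 0.593
gripper_force: 43.0
```

step_arm(increments="2.6 -17.7 0 -.707 4.478 -4.521;5.2 -35.4 0 -1.414 8.956 -9.042;7.8 -53.1 0 -2.121 13.434 -13.563;10.4 -70.8 0 -2.828 17.912 -18.084;13 -88.5 0 -3.535 22.39 -22.605;15.6 -106.2 0 -4.242 26.868 -27.126;18.2 -123.9 0 -4.949 31.346 -31.647;20.8 -141.6 0 -5.656 35.824 -36.168;23.4 -159.3 0 -6.363 40.302 -40.689;26 -177 0 -7.07 44.78 -45.21")

```text
t: 6.03
tcp_pos: [453.3, -41.2, 290.8]
tcp_rot: [-2.377, 0.658, -0.157]
ft_force: [0.4, -0.7, -2.1]
grip_width: 0.591
gripper_force: 43.1
```

step_arm(increments="2.6 -17.7 0 -.707 4.478 -4.521;5.2 -35.4 0 -1.414 8.956 -9.042;7.8 -53.1 0 -2.121 13.434 -13.563;10.4 -70.8 0 -2.828 17.912 -18.084;13 -88.5 0 -3.535 22.39 -22.605;15.6 -106.2 0 -4.242 26.868 -27.126;18.2 -123.9 0 -4.949 31.346 -31.647;20.8 -141.6 0 -5.656 35.824 -36.168;20.8 -141.6 0 -5.656 35.824 -36.168;20.8 -141.6 0 -5.656 35.824 -36.168")

```text
t: 6.87
tcp_pos: [474.0, -182.4, 290.6]
tcp_rot: [-3.139, 1.049, -1.404]
ft_force: [1.0, 0.8, -3.1]
grip_width: 0.593
gripper_force: 43.1
```

```bash
python3 look.py pics/b.png top,300,120,480,330 side,130,60,400,400
python3 - <<'E'
from plant import arm; from kin import *
s=arm.read_state(); p=s["tcp_pos"]; Rm=R.from_euler("xyz",s["tcp_rot"]).as_matrix(); t1,y1=upright(np.radians(100)); from plan import rot
print("corr rotvec",np.degrees(R.from_matrix(rot(t1,y1)@Rm.T).as_rotvec()).round(2)); print("axis pt",(p-16*Rm[:,2]).round(1))
E
```

```text
t 6.967
qpos [-0.732, 0.142, 1.554, 0.751, 2.228, 2.465]
tcp_pos [474.015, -181.388, 290.573]
ft_force [0.107, 0.408, -3.336]
[[0.084, -0.986, -0.143], [-0.491, -0.166, 0.855], [-0.867, -0.002, -0.498]]
corr rotvec [-0.14  0.09  0.43]
axis pt [ 476.3 -195.1  298.5]
```

View pics/b.png

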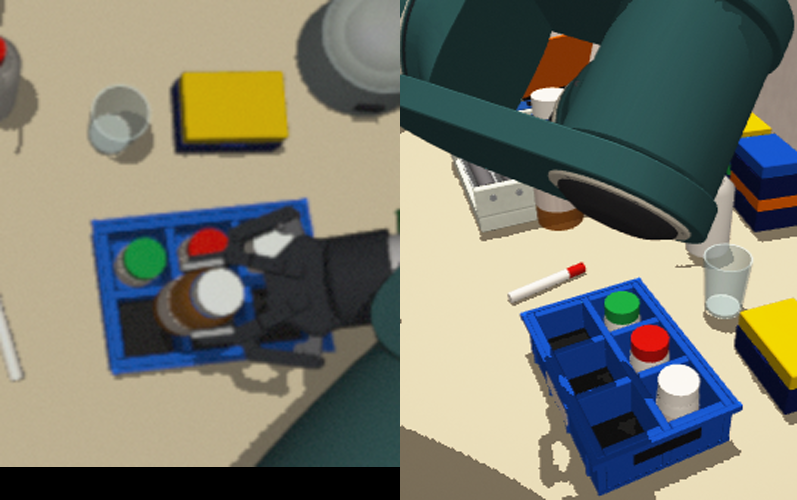

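Run:
```python
from h import *
im=arm.get_image("top"); p=np.array([476.1,-193.6,298]); print(proj("top",[p+[0,0,65],p+[0,0,-80]]))
g=im.astype(int); m=((g.min(2)>150)&(g.max(2)-g.min(2)<30)).astype(np.uint8); m[:225]=0;m[275:]=0;m[:,:380]=0;m[:,420:]=0
n,l,s,c=cv2.connectedComponentsWithStats(m); print(s,c)
for k in range(1,n):
    if s[k,4]>100: print(back("top",c[k],363))
```

```text
[[397.91369744 251.29473782]
 [380.24325062 259.54171811]]
[[     0      0    560    420 234823]
 [   414    226      6      9     45]
 [   388    241     21     21    332]] [[279.30606457 209.43761046]
 [416.86666667 229.95555556]
 [398.05120482 250.85542169]]
[[ 476.90935646 -193.82905618  363.        ]]
```

step_arm(increments="1 -1 -30 0 0 0;1 -1 -60 0 0 0;1 -1 -90 0 0 0;1 -1 -115 0 0 0;1 -1 -140 0 0 0;1 -1 -160 0 0 0;1 -1 -175 0 0 0;1 -1 -182 0 0 0;1 -1 -188 0 0 0;1 -1 -190 0 0 0;1 -1 -190 0 0 0")

```text
t: 7.93
tcp_pos: [475.3, -182.8, 100.8]
tcp_rot: [-3.139, 1.049, -1.403]
ft_force: [-0.6, -0.5, -2.5]
grip_width: 0.59
gripper_force: 43.0
```

step_arm(increments="0 0 -1 0 0 0;0 0 -2 0 0 0;0 0 -3 0 0 0;0 0 -4 0 0 0;0 0 -5 0 0 0;0 0 -6 0 0 0;0 0 -6 0 0 0")

```text
t: 8.52
tcp_pos: [475.0, -182.7, 94.1]
tcp_rot: [-3.141, 1.05, -1.405]
ft_force: [-1.0, -0.7, -3.5]
grip_width: 0.589
gripper_force: 43.1
```

step_arm(increments="0 0 -0.5 0 0 0;0 0 -1 0 0 0;0 0 -1.5 0 0 0;0 0 -2 0 0 0;0 0 -2.5 0 0 0;0 0 -3 0 0 0;0 0 -3 0 0 0")

```text
t: 9.1
tcp_pos: [475.0, -182.7, 91.2]
tcp_rot: [-3.141, 1.05, -1.405]
ft_force: [-0.2, 0.4, -2.0]
grip_width: 0.591
gripper_force: 43.1
```

step_arm(increments="0 0 -0.5 0 0 0;0 0 -1 0 0 0;0 0 -1.5 0 0 0;0 0 -2 0 0 0;0 0 -2 0 0 0")

```text
t: 9.52
tcp_pos: [475.1, -182.7, 90.3]
tcp_rot: [-3.139, 1.051, -1.402]
ft_force: [-1.0, 1.8, 8.3]
grip_width: 0.594
gripper_force: 43.2
```

step_arm(increments="0 0 0.7 0 0 0;0 0 0.7 0 0 0")

```text
t: 9.68
tcp_pos: [475.1, -182.7, 90.3]
tcp_rot: [-3.14, 1.05, -1.404]
ft_force: [-1.1, 1.4, 2.8]
grip_width: 0.592
gripper_force: 43.1
```

step_arm(increments="0 0 0 0 0 0;0 0 0 0 0 0;0 0 0 0 0 0;0 0 0 0 0 0;0 0 0 0 0 0", gripper=-0.5)

```text
t: 10.1
tcp_pos: [475.1, -182.7, 89.9]
tcp_rot: [-3.141, 1.05, -1.405]
ft_force: [-0.5, -0.3, -1.0]
grip_width: 0.751
gripper_force: 0.0
```

step_arm(increments="0.7 -4.3 2.5 0 0 0;2.2 -12.8 7.5 0 0 0;4.3 -25.7 15 0 0 0;7 -43 25 0 0 0;10 -60 35 0 0 0;13 -77 45 0 0 0;15 -86 50 0 0 0;15 -86 90 0 0 0;15 -86 130 0 0 0;15 -86 170 0 0 0;15 -86 205 0 0 0;15 -86 205 0 0 0")

```text
t: 11.1
tcp_pos: [490.4, -269.4, 302.2]
tcp_rot: [-3.129, 1.043, -1.394]
ft_force: [-0.3, -0.3, 0.7]
grip_width: 0.748
gripper_force: 0.0
```

```bash
python3 look.py pics/c.png top,300,120,480,330 side,130,60,400,400
python3 - <<'E'
from plant import arm; from plan import *
s=arm.read_state(); q=s["qpos"]; p0=s["tcp_pos"]; R0=R.from_euler("xyz",s["tcp_rot"]).as_matrix()
c,sn=np.cos(.148),np.sin(.148); xm=np.array([c,sn,0]);ym=np.array([-sn,c,0])
t=.5*ym-[0,0,.866]; Rg=rot(t,xm)
for perp,base in((537.1,(491.3,346.1)),(629,(580.5,363.8))):
    b=np.array(base); b=b+xm[:2]*(perp-b@xm[:2]-1.2); g=np.r_[b-80*ym[:2],104]; print("TCP grasp",(g+14.5*t).round(1))
    qe=path(p0,R0,np.r_[(g+14.5*t)[:2],295],Rg,q,6)
print("orient corr after full",)
E
```

```text
t 11.2
qpos [-0.806, 0.287, 1.375, 0.716, 2.3, 2.424]
tcp_pos [490.156, -269.027, 296.259]
ft_force [-0.303, 0.651, -1.472]
[[0.084, -0.986, -0.142], [-0.493, -0.165, 0.855], [-0.866, -0.002, -0.5]]
TCP grasp [501.  274.   91.4]
rotvec deg [  19.7 -125.2  126.7] 179.20906630668142
0.2 6e-13 [-0.63  0.18  1.48  0.67  2.27  1.88] dq 0.55 tool [-0.28  0.79 -0.54]
0.4 2e-13 [-0.44  0.07  1.56  0.62  2.19  1.37] dq 0.51 tool [-0.36  0.69 -0.63]
0.6 2e-12 [-0.23 -0.03  1.61  0.58  2.04  0.91] dq 0.46 tool [-0.34  0.58 -0.74]
0.8 5e-12 [-0.01 -0.13  1.66  0.55  1.84  0.49] dq 0.42 tool [-0.23  0.5  -0.83]
1.0 6e-12 [ 0.2  -0.19  1.7   0.52  1.6   0.07] dq 0.42 tool [-0.07  0.49 -0.87]
TCP grasp [591.2 291.8  91.4]
rotvec deg [  19.7 -125.2  126.7] 179.20906630668142
0.2 6e-13 [-0.61  0.21  1.45  0.68  2.27  1.9 ] dq 0.53 tool [-0.28  0.79 -0.54]
0.4 2e-13 [-0.4   0.14  1.48  0.64  2.17  1.41] dq 0.49 tool [-0.36  0.69 -0.63]
0.6 2e-12 [-0.19  0.08  1.5   0.59  2.02  0.95] dq 0.46 tool [-0.34  0.58 -0.74]
0.8 5e-12 [0.01 0.03 1.5  0.55 1.82 0.51] dq 0.44 tool [-0.23  0.5  -0.83]
1.0 6e-12 [0.2  0.01 1.51 0.52 1.59 0.07] dq 0.44 tool [-0.07  0.49 -0.87]
orient corr after full
```

View pics/c.png

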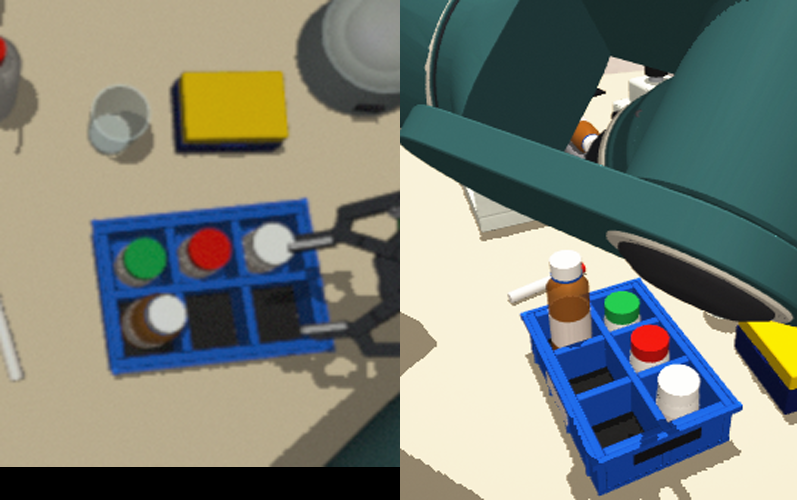

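Bottle 3 stands upright in cell 1, cap at about (165,312) in the crop, and the jars are unchanged. Next is bottle 2.

step_arm(increments=".4 19.4 0 .704 -4.471 4.525;.8 38.8 0 1.408 -8.942 9.05;1.2 58.2 0 2.112 -13.413 13.575;1.6 77.6 0 2.816 -17.884 18.1;2 97 0 3.52 -22.355 22.625;2.3 116.4 0 4.224 -26.826 27.15;2.7 135.8 0 4.928 -31.297 31.675;3.1 155.2 0 5.632 -35.768 36.2;3.5 174.6 0 6.336 -40.239 40.725;3.9 194 0 7.04 -44.71 45.25", gripper=-0.8)

```text
t: 12.03
tcp_pos: [493.8, -73.8, 293.4]
tcp_rot: [-2.333, 0.5, 0.034]
ft_force: [0.2, -0.4, -0.1]
grip_width: 0.895
gripper_force: 0.0
```

step_arm(increments=".4 19.4 0 .704 -4.471 4.525;.8 38.8 0 1.408 -8.942 9.05;1.2 58.2 0 2.112 -13.413 13.575;1.6 77.6 0 2.816 -17.884 18.1;2 97 0 3.52 -22.355 22.625;2.3 116.4 0 4.224 -26.826 27.15;2.7 135.8 0 4.928 -31.297 31.675;3.1 155.2 0 5.632 -35.768 36.2;3.5 174.6 0 6.336 -40.239 40.725;3.9 194 0 7.04 -44.71 45.25")

```text
t: 12.87
tcp_pos: [497.7, 120.1, 293.5]
tcp_rot: [-2.541, -0.242, 0.837]
ft_force: [-0.8, 0.7, 0.2]
grip_width: 0.898
gripper_force: 0.0
```

step_arm(increments=".4 19.4 0 .704 -4.471 4.525;.8 38.8 0 1.408 -8.942 9.05;1.2 58.2 0 2.112 -13.413 13.575;1.6 77.6 0 2.816 -17.884 18.1;2 97 0 3.52 -22.355 22.625;2.3 116.4 0 4.224 -26.826 27.15;2.7 135.8 0 4.928 -31.297 31.675;3.1 155.2 0 5.632 -35.768 36.2;3.1 155.2 0 5.632 -35.768 36.2;3.1 155.2 0 5.632 -35.768 36.2")

```text
t: 13.7
tcp_pos: [500.4, 274.8, 293.7]
tcp_rot: [-3.138, -0.52, 1.716]
ft_force: [-0.3, 0.2, 0.4]
grip_width: 0.905
gripper_force: 0.0
```

```bash
cat > corr.py <<'E'
import sys
from plant import arm; from plan import *
s=arm.read_state(); R0=R.from_euler("xyz",s["tcp_rot"]).as_matrix()
c,sn=np.cos(.148),np.sin(.148); xm=np.array([c,sn,0]);ym=np.array([-sn,c,0]); T={"g":rot(.5*ym-[0,0,.866],xm),"u":rot(*upright(np.radians(100)))}[sys.argv[1]]
print("rot corr",np.degrees(R.from_matrix(T@R0.T).as_rotvec()).round(2),s["tcp_pos"].round(1),s["t"],"axis pt",(s["tcp_pos"]-14.3*R0[:,2]).round(1))
E
python3 corr.py g
```

```text
rot corr [ 0.2  -0.16  0.04] [500.4 274.8 293.7] 13.7 axis pt [501.5 267.8 306.1]
```

step_arm(increments=".5 -.8 -40 0 0 0;.5 -.8 -80 0 0 0;.5 -.8 -120 0 0 0;.5 -.8 -150 0 0 0;.5 -.8 -175 0 0 0;.5 -.8 -190 0 0 0;.5 -.8 -198 0 0 0;.5 -.8 -202 0 0 0;.5 -.8 -202 0 0 0;.5 -.8 -202 0 0 0")

```text
t: 14.53
tcp_pos: [502.1, 273.7, 94.3]
tcp_rot: [3.141, -0.521, 1.718]
ft_force: [0.2, -0.4, -0.4]
grip_width: 0.902
gripper_force: 0.0
```

step_arm(increments="0 0 0 0 0 0;0 0 0 0 0 0;0 0 0 0 0 0;0 0 0 0 0 0;0 0 0 0 0 0;0 0 0 0 0 0", gripper=1, grip_force=40)

```text
t: 15.03
tcp_pos: [501.1, 273.9, 94.5]
tcp_rot: [-3.141, -0.522, 1.719]
ft_force: [-7.9, -4.5, 7.1]
grip_width: 0.586
gripper_force: 40.2
```

step_arm(increments="-1 0 0 0 0 0;-1 0 0 0 0 0;-1 0 0 0 0 0;-1 0 -1.5 0 0 0;-1 0 -3 0 0 0;-1 0 -3 0 0 0", gripper=-0.6)

```text
t: 15.53
tcp_pos: [500.3, 273.6, 89.6]
tcp_rot: [-3.14, -0.521, 1.717]
ft_force: [0.3, -0.3, 0.8]
grip_width: 0.799
gripper_force: 0.0
```

step_arm(increments="0 0 0 0 0 0;0 0 0 0 0 0;0 0 0 0 0 0;0 0 0 0 0 0;0 0 0 0 0 0;0 0 0 0 0 0", gripper=1)

```text
t: 16.03
tcp_pos: [500.6, 273.6, 90.2]
tcp_rot: [-3.141, -0.521, 1.717]
ft_force: [0.4, -2.5, 3.2]
grip_width: 0.59
gripper_force: 41.9
```

step_arm(increments="0 0 10 0 0 0;0 0 25 0 0 0;0 0 50 0 0 0;0 0 85 0 0 0;0 0 125 0 0 0;0 0 165 0 0 0;0 0 205 0 0 0;0 0 205 0 0 0")

```text
t: 16.7
tcp_pos: [501.3, 274.1, 305.3]
tcp_rot: [3.129, -0.522, 1.724]
ft_force: [0.4, 0.7, -0.3]
grip_width: 0.594
gripper_force: 42.1
```

step_arm(increments="-.4 -18.9 0 -.704 4.471 -4.525;-.9 -37.8 0 -1.408 8.942 -9.05;-1.3 -56.7 0 -2.112 13.413 -13.575;-1.8 -75.6 0 -2.816 17.884 -18.1;-2.2 -94.5 0 -3.52 22.355 -22.625;-2.7 -113.4 0 -4.224 26.826 -27.15;-3.1 -132.3 0 -4.928 31.297 -31.675;-3.6 -151.2 0 -5.632 35.768 -36.2;-4 -170.1 0 -6.336 40.239 -40.725;-4.5 -189 0 -7.04 44.71 -45.25")

```text
t: 17.53
tcp_pos: [495.7, 83.8, 296.0]
tcp_rot: [-2.45, -0.106, 0.655]
ft_force: [-0.4, -0.2, -1.6]
grip_width: 0.589
gripper_force: 42.4
```

step_arm(increments="-.4 -18.9 0 -.704 4.471 -4.525;-.9 -37.8 0 -1.408 8.942 -9.05;-1.3 -56.7 0 -2.112 13.413 -13.575;-1.8 -75.6 0 -2.816 17.884 -18.1;-2.2 -94.5 0 -3.52 22.355 -22.625;-2.7 -113.4 0 -4.224 26.826 -27.15;-3.1 -132.3 0 -4.928 31.297 -31.675;-3.6 -151.2 0 -5.632 35.768 -36.2;-4 -170.1 0 -6.336 40.239 -40.725;-4.5 -189 0 -7.04 44.71 -45.25")

```text
t: 18.37
tcp_pos: [491.3, -105.3, 295.8]
tcp_rot: [-2.377, 0.659, -0.156]
ft_force: [0.1, -0.5, -1.9]
grip_width: 0.594
gripper_force: 42.4
```

step_arm(increments="-.4 -18.9 0 -.704 4.471 -4.525;-.9 -37.8 0 -1.408 8.942 -9.05;-1.3 -56.7 0 -2.112 13.413 -13.575;-1.8 -75.6 0 -2.816 17.884 -18.1;-2.2 -94.5 0 -3.52 22.355 -22.625;-2.7 -113.4 0 -4.224 26.826 -27.15;-3.1 -132.3 0 -4.928 31.297 -31.675;-3.6 -151.2 0 -5.632 35.768 -36.2;-3.6 -151.2 0 -5.632 35.768 -36.2;-3.6 -151.2 0 -5.632 35.768 -36.2")

```text
t: 19.2
tcp_pos: [487.6, -256.3, 295.5]
tcp_rot: [-3.14, 1.049, -1.404]
ft_force: [-0.3, 0.1, -1.0]
grip_width: 0.589
gripper_force: 42.4
```

```bash
python3 corr.py u
cat > cap.py <<'E'
from h import *
from scipy.spatial.transform import Rotation as R
import sys
s=arm.read_state(); p=s["tcp_pos"]-16*R.from_euler("xyz",s["tcp_rot"]).as_matrix()[:,2]
u=proj("top",p+[0,0,65])[0]; g=arm.get_image("top").astype(int); m=((g.min(2)>150)&(g.max(2)-g.min(2)<30)).astype(np.uint8); k=np.zeros_like(m); a,b=u.round().astype(int); k[b-16:b+17,a-16:a+17]=1
n,l,st,c=cv2.connectedComponentsWithStats(m*k); i=1+np.argmax(st[1:,4]); print("pred",u,p.round(1),"seen",c[i],st[i],back("top",c[i],p[2]+65).round(1))
E
python3 cap.py
```

```text
rot corr [-0.13  0.04  0.55] [ 487.6 -256.3  295.5] 19.2 axis pt [ 489.6 -268.5  302.6]
pred [441.68403675 246.59166941] [ 489.9 -270.   303.5] seen [441.0988024  246.23952096] [431 236  21  21 334] [[ 490.4 -268.9  368.5]]
```

step_arm(increments="0 0 -30 0 0 0;0 0 -65 0 0 0;0 0 -100 0 0 0;0 0 -130 0 0 0;0 0 -155 0 0 0;0 0 -172 0 0 0;0 0 -184 0 0 0;0 0 -191 0 0 0;0 0 -195 0 0 0;0 0 -198 0 0 0;0 0 -198 0 0 0")

```text
t: 20.17
tcp_pos: [488.1, -255.7, 97.5]
tcp_rot: [-3.139, 1.049, -1.403]
ft_force: [-0.0, 0.3, -2.7]
grip_width: 0.587
gripper_force: 42.4
```

step_arm(increments="0 0 -0.5 0 0 0;0 0 -1 0 0 0;0 0 -1.5 0 0 0;0 0 -2 0 0 0;0 0 -2.5 0 0 0;0 0 -3 0 0 0;0 0 -3.5 0 0 0;0 0 -4 0 0 0;0 0 -4 0 0 0")

```text
t: 20.92
tcp_pos: [487.8, -255.5, 92.9]
tcp_rot: [-3.141, 1.05, -1.405]
ft_force: [0.3, 0.0, -1.3]
grip_width: 0.59
gripper_force: 42.4
```

step_arm(increments="0 0 -0.5 0 0 0;0 0 -1 0 0 0;0 0 -1.5 0 0 0;0 0 -2 0 0 0;0 0 -2 0 0 0")

```text
t: 21.33
tcp_pos: [487.8, -255.5, 90.9]
tcp_rot: [-3.141, 1.05, -1.405]
ft_force: [0.6, 0.2, -2.3]
grip_width: 0.596
gripper_force: 42.4
```

step_arm(increments="0 0 -0.5 0 0 0;0 0 -1 0 0 0;0 0 -1.5 0 0 0;0 0 -1.5 0 0 0")

```text
t: 21.67
tcp_pos: [487.8, -255.5, 89.4]
tcp_rot: [-3.141, 1.05, -1.405]
ft_force: [-0.2, 0.4, -1.7]
grip_width: 0.591
gripper_force: 42.4
```

step_arm(increments="0 0 -0.5 0 0 0;0 0 -1 0 0 0;0 0 -1.5 0 0 0;0 0 -1.5 0 0 0")

```text
t: 22.0
tcp_pos: [487.9, -255.5, 88.4]
tcp_rot: [-3.14, 1.05, -1.404]
ft_force: [-0.1, -0.2, 3.0]
grip_width: 0.592
gripper_force: 42.5
```

step_arm(increments="0 0 0.2 0 0 0;0 0 0.2 0 0 0;0 0 0.2 0 0 0;0 0 0.2 0 0 0;0 0 0.2 0 0 0", gripper=-0.5)

```text
t: 22.42
tcp_pos: [487.9, -255.5, 88.2]
tcp_rot: [-3.141, 1.05, -1.405]
ft_force: [0.3, -0.3, -0.2]
grip_width: 0.751
gripper_force: 0.0
```

step_arm(increments="0.7 -4.3 2.5 0 0 0;2.2 -12.8 7.5 0 0 0;4.3 -25.7 15 0 0 0;7 -43 25 0 0 0;10 -60 35 0 0 0;13 -77 45 0 0 0;15 -86 50 0 0 0;15 -86 90 0 0 0;15 -86 130 0 0 0;15 -86 170 0 0 0;15 -86 206 0 0 0;15 -86 206 0 0 0")

```text
t: 23.42
tcp_pos: [503.1, -342.1, 301.9]
tcp_rot: [-3.129, 1.042, -1.394]
ft_force: [0.4, 0.9, 1.0]
grip_width: 0.752
gripper_force: 0.0
```

```bash
python3 look.py pics/d.png top,80,120,480,330 side,130,60,400,400;python3 corr.py u
```

```text
t 23.517
qpos [-0.857, 0.419, 1.21, 0.696, 2.358, 2.399]
tcp_pos [502.954, -341.801, 295.614]
ft_force [-0.08, -0.242, -0.742]
[[0.084, -0.986, -0.142], [-0.493, -0.165, 0.854], [-0.866, -0.002, -0.5]]
rot corr [-0.02  0.12  0.52] [ 503.  -341.8  295.6] 23.5167 axis pt [ 505.  -354.   302.8]
```

View pics/d.png

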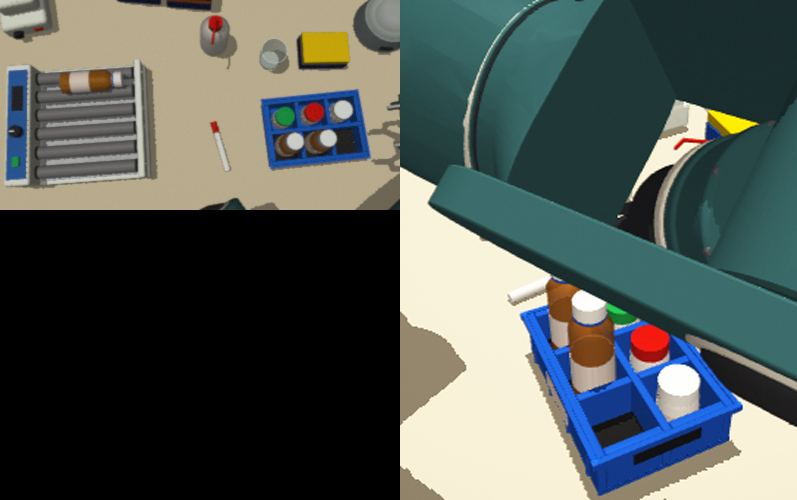

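Two bottles stand upright in the crate, and bottle 1 remains on the mixer at about (90,80) in the top crop. Nothing else has moved.

step_arm(increments="2.8 19.8 0 .616 -3.912 3.959;5.5 39.6 0 1.232 -7.824 7.918;8.3 59.4 0 1.848 -11.736 11.877;11 79.2 0 2.464 -15.648 15.836;13.8 99 0 3.08 -19.56 19.795;16.5 118.8 0 3.696 -23.472 23.754;19.3 138.6 0 4.312 -27.384 27.713;22 158.4 0 4.928 -31.296 31.672;24.8 178.2 0 5.544 -35.208 35.631;27.5 198 0 6.16 -39.12 39.59;30.3 217.8 0 6.776 -43.032 43.549", gripper=-0.8)

```text
t: 24.43
tcp_pos: [533.1, -122.8, 292.5]
tcp_rot: [-2.337, 0.53, 0.002]
ft_force: [-0.4, -0.3, -0.5]
grip_width: 0.901
gripper_force: 0.0
```

step_arm(increments="2.8 19.8 0 .616 -3.912 3.959;5.5 39.6 0 1.232 -7.824 7.918;8.3 59.4 0 1.848 -11.736 11.877;11 79.2 0 2.464 -15.648 15.836;13.8 99 0 3.08 -19.56 19.795;16.5 118.8 0 3.696 -23.472 23.754;19.3 138.6 0 4.312 -27.384 27.713;22 158.4 0 4.928 -31.296 31.672;24.8 178.2 0 5.544 -35.208 35.631;27.5 198 0 6.16 -39.12 39.59;30.3 217.8 0 6.776 -43.032 43.549")

```text
t: 25.35
tcp_pos: [563.4, 94.9, 292.5]
tcp_rot: [-2.504, -0.194, 0.769]
ft_force: [0.2, -0.1, 0.0]
grip_width: 0.899
gripper_force: 0.0
```

step_arm(increments="2.8 19.8 0 .616 -3.912 3.959;5.5 39.6 0 1.232 -7.824 7.918;8.3 59.4 0 1.848 -11.736 11.877;11 79.2 0 2.464 -15.648 15.836;13.8 99 0 3.08 -19.56 19.795;16.5 118.8 0 3.696 -23.472 23.754;19.3 138.6 0 4.312 -27.384 27.713;22 158.4 0 4.928 -31.296 31.672;24.8 178.2 0 5.544 -35.208 35.631;27.5 198 0 6.16 -39.12 39.59;27.5 198 0 6.16 -39.12 39.59;27.5 198 0 6.16 -39.12 39.59")

```text
t: 26.35
tcp_pos: [590.4, 292.5, 292.5]
tcp_rot: [-3.138, -0.521, 1.716]
ft_force: [-0.1, -0.6, 0.5]
grip_width: 0.901
gripper_force: 0.0
```

```bash
python3 corr.py g
```

```text
rot corr [ 0.2  -0.17  0.03] [590.4 292.5 292.5] 26.35 axis pt [591.5 285.5 304.9]
```

step_arm(increments=".4 -.7 -40 0 0 0;.4 -.7 -80 0 0 0;.4 -.7 -120 0 0 0;.4 -.7 -150 0 0 0;.4 -.7 -175 0 0 0;.4 -.7 -190 0 0 0;.4 -.7 -198 0 0 0;.4 -.7 -203.5 0 0 0;.4 -.7 -203.5 0 0 0;.4 -.7 -203.5 0 0 0;.4 -.7 -203.5 0 0 0")

```text
t: 27.27
tcp_pos: [592.0, 291.5, 92.3]
tcp_rot: [3.14, -0.521, 1.718]
ft_force: [-0.0, 0.2, 1.0]
grip_width: 0.899
gripper_force: 0.0
```

step_arm(increments="-1.2 0 -2 0 0 0;-1.2 0 -2 0 0 0;-1.2 0 -2 0 0 0")

```text
t: 27.52
tcp_pos: [590.2, 291.4, 89.1]
tcp_rot: [-3.141, -0.521, 1.717]
ft_force: [0.5, 0.4, -1.3]
grip_width: 0.896
gripper_force: 0.0
```

step_arm(increments="0 0 0 0 0 0;0 0 0 0 0 0;0 0 0 0 0 0;0 0 0 0 0 0;0 0 0 0 0 0;0 0 0 0 0 0", gripper=1, grip_force=40)

```text
t: 28.02
tcp_pos: [590.8, 291.4, 89.3]
tcp_rot: [3.141, -0.521, 1.717]
ft_force: [5.4, -0.0, 3.4]
grip_width: 0.597
gripper_force: 42.1
```

step_arm(increments="0 0 10 0 0 0;0 0 25 0 0 0;0 0 50 0 0 0;0 0 85 0 0 0;0 0 125 0 0 0;0 0 165 0 0 0;0 0 206 0 0 0;0 0 206 0 0 0")

```text
t: 28.68
tcp_pos: [590.9, 291.8, 305.5]
tcp_rot: [3.13, -0.522, 1.724]
ft_force: [-0.3, 1.2, -1.3]
grip_width: 0.593
gripper_force: 42.4
```

step_arm(increments="-2.8 -19.4 0 -.616 3.912 -3.959;-5.6 -38.7 0 -1.232 7.824 -7.918;-8.4 -58.1 0 -1.848 11.736 -11.877;-11.3 -77.5 0 -2.464 15.648 -15.836;-14.1 -96.9 0 -3.08 19.56 -19.795;-16.9 -116.2 0 -3.696 23.472 -23.754;-19.7 -135.6 0 -4.312 27.384 -27.713;-22.5 -155 0 -4.928 31.296 -31.672;-25.3 -174.3 0 -5.544 35.208 -35.631;-28.1 -193.7 0 -6.16 39.12 -39.59;-30.9 -213.1 0 -6.776 43.032 -43.549")

```text
t: 29.6
tcp_pos: [558.7, 77.3, 295.5]
tcp_rot: [-2.464, -0.132, 0.687]
ft_force: [0.7, 0.5, -3.3]
grip_width: 0.592
gripper_force: 42.6
```

step_arm(increments="-2.8 -19.4 0 -.616 3.912 -3.959;-5.6 -38.7 0 -1.232 7.824 -7.918;-8.4 -58.1 0 -1.848 11.736 -11.877;-11.3 -77.5 0 -2.464 15.648 -15.836;-14.1 -96.9 0 -3.08 19.56 -19.795;-16.9 -116.2 0 -3.696 23.472 -23.754;-19.7 -135.6 0 -4.312 27.384 -27.713;-22.5 -155 0 -4.928 31.296 -31.672;-25.3 -174.3 0 -5.544 35.208 -35.631;-28.1 -193.7 0 -6.16 39.12 -39.59;-30.9 -213.1 0 -6.776 43.032 -43.549")

```text
t: 30.52
tcp_pos: [527.9, -135.8, 295.4]
tcp_rot: [-2.357, 0.602, -0.085]
ft_force: [0.5, 0.2, -3.9]
grip_width: 0.593
gripper_force: 42.6
```

step_arm(increments="-2.8 -19.4 0 -.616 3.912 -3.959;-5.6 -38.7 0 -1.232 7.824 -7.918;-8.4 -58.1 0 -1.848 11.736 -11.877;-11.3 -77.5 0 -2.464 15.648 -15.836;-14.1 -96.9 0 -3.08 19.56 -19.795;-16.9 -116.2 0 -3.696 23.472 -23.754;-19.7 -135.6 0 -4.312 27.384 -27.713;-22.5 -155 0 -4.928 31.296 -31.672;-25.3 -174.3 0 -5.544 35.208 -35.631;-28.1 -193.7 0 -6.16 39.12 -39.59;-28.1 -193.7 0 -6.16 39.12 -39.59;-28.1 -193.7 0 -6.16 39.12 -39.59")

```text
t: 31.52
tcp_pos: [499.8, -329.3, 295.0]
tcp_rot: [-3.14, 1.05, -1.405]
ft_force: [1.7, 0.6, -3.0]
grip_width: 0.59
gripper_force: 42.6
```

```bash
python3 corr.py u; python3 cap.py
```

```text
rot corr [-0.15  0.01  0.56] [ 499.8 -329.3  295. ] 31.5167 axis pt [ 501.9 -341.5  302.1]
pred [482.44315569 243.04319273] [ 502.1 -343.   302.9] seen [482.328125 242.69375 ] [473 233  20  20 320] [[ 502.7 -342.8  367.9]]
```

step_arm(increments="0.5 0 -30 0 0 0;0.5 0 -65 0 0 0;0.5 0 -100 0 0 0;0.5 0 -130 0 0 0;0.5 0 -155 0 0 0;0.5 0 -172 0 0 0;0.5 0 -184 0 0 0;0.5 0 -191 0 0 0;0.5 0 -195 0 0 0;0.5 0 -197 0 0 0;0.5 0 -197 0 0 0")

```text
t: 32.48
tcp_pos: [501.0, -328.7, 98.4]
tcp_rot: [-3.139, 1.049, -1.403]
ft_force: [0.7, -0.1, -2.6]
grip_width: 0.594
gripper_force: 42.6
```

step_arm(increments="0 0 -0.5 0 0 0;0 0 -1 0 0 0;0 0 -1.5 0 0 0;0 0 -2 0 0 0;0 0 -2.5 0 0 0;0 0 -3 0 0 0;0 0 -3.5 0 0 0;0 0 -3.5 0 0 0")

```text
t: 33.15
tcp_pos: [500.7, -328.5, 94.1]
tcp_rot: [-3.141, 1.05, -1.405]
ft_force: [0.6, -1.1, -3.1]
grip_width: 0.594
gripper_force: 42.6
```

step_arm(increments="0 0 -0.5 0 0 0;0 0 -1 0 0 0;0 0 -1.5 0 0 0;0 0 -1.5 0 0 0")

```text
t: 33.48
tcp_pos: [500.7, -328.5, 92.6]
tcp_rot: [-3.141, 1.05, -1.404]
ft_force: [-0.4, 0.4, -2.4]
grip_width: 0.596
gripper_force: 42.6
```

step_arm(increments="0 0 -0.5 0 0 0;0 0 -1 0 0 0;0 0 -1.5 0 0 0;0 0 -1.5 0 0 0")

```text
t: 33.82
tcp_pos: [500.7, -328.5, 91.1]
tcp_rot: [-3.141, 1.05, -1.405]
ft_force: [-0.2, -0.1, -2.9]
grip_width: 0.588
gripper_force: 42.6
```

step_arm(increments="0 0 -0.5 0 0 0;0 0 -1 0 0 0;0 0 -1 0 0 0")

```text
t: 34.07
tcp_pos: [500.8, -328.5, 90.1]
tcp_rot: [-3.141, 1.05, -1.405]
ft_force: [-0.3, -0.1, -2.2]
grip_width: 0.592
gripper_force: 42.6
```

step_arm(increments="0 0 -0.5 0 0 0;0 0 -1 0 0 0;0 0 -1 0 0 0")

```text
t: 34.32
tcp_pos: [500.7, -328.5, 89.1]
tcp_rot: [-3.141, 1.05, -1.405]
ft_force: [-1.0, 0.0, -2.9]
grip_width: 0.594
gripper_force: 42.6
```

step_arm(increments="0 0 -0.5 0 0 0;0 0 -1 0 0 0;0 0 -1.5 0 0 0;0 0 -1.5 0 0 0")

```text
t: 34.65
tcp_pos: [500.7, -328.5, 87.6]
tcp_rot: [-3.141, 1.05, -1.405]
ft_force: [0.3, 0.3, -2.7]
grip_width: 0.594
gripper_force: 42.6
```

step_arm(increments="0 0 -0.5 0 0 0;0 0 -1 0 0 0;0 0 -1.5 0 0 0;0 0 -1.5 0 0 0")

```text
t: 34.98
tcp_pos: [500.8, -328.5, 86.2]
tcp_rot: [-3.141, 1.05, -1.404]
ft_force: [0.2, -0.0, -2.5]
grip_width: 0.597
gripper_force: 42.6
```

step_arm(increments="0 0 -0.5 0 0 0;0 0 -1 0 0 0;0 0 -1.5 0 0 0;0 0 -1.5 0 0 0")

```text
t: 35.32
tcp_pos: [500.8, -328.5, 86.0]
tcp_rot: [-3.139, 1.05, -1.402]
ft_force: [-0.9, 1.0, 9.2]
grip_width: 0.593
gripper_force: 42.8
```

Contact with the cushion: the force went from about -2.5 N to +9 N. I'll ease off, release and retreat.

step_arm(increments="0 0 0.6 0 0 0;0 0 0.7 0 0 0")

```text
t: 35.48
tcp_pos: [500.8, -328.5, 86.1]
tcp_rot: [-3.14, 1.05, -1.403]
ft_force: [-0.4, 1.8, 5.6]
grip_width: 0.592
gripper_force: 42.8
```

step_arm(increments="0 0 0 0 0 0;0 0 0 0 0 0;0 0 0 0 0 0;0 0 0 0 0 0;0 0 0 0 0 0", gripper=-0.5)

```text
t: 35.9
tcp_pos: [500.7, -328.5, 85.2]
tcp_rot: [-3.141, 1.05, -1.405]
ft_force: [-0.5, -0.5, 0.2]
grip_width: 0.751
gripper_force: 0.0
```

step_arm(increments="0.7 -4.3 2.5 0 0 0;2.2 -12.8 7.5 0 0 0;4.3 -25.7 15 0 0 0;7 -43 25 0 0 0;10 -60 35 0 0 0;13 -77 45 0 0 0;15 -86 50 0 0 0;15 -86 90 0 0 0;15 -86 130 0 0 0;15 -86 170 0 0 0;15 -86 206 0 0 0;15 -86 206 0 0 0")

```text
t: 36.9
tcp_pos: [515.7, -415.4, 300.0]
tcp_rot: [-3.129, 1.041, -1.394]
ft_force: [0.4, 0.4, 1.2]
grip_width: 0.753
gripper_force: 0.0
```

```bash
python3 look.py pics/e.png top,250,120,480,330 side,130,60,400,400
```

```text
t 37.0
qpos [-0.901, 0.564, 1.018, 0.689, 2.422, 2.393]
tcp_pos [515.739, -415.149, 293.315]
ft_force [-0.117, 0.195, 0.144]
[[0.084, -0.986, -0.141], [-0.493, -0.165, 0.854], [-0.866, -0.002, -0.501]]
```

View pics/e.png

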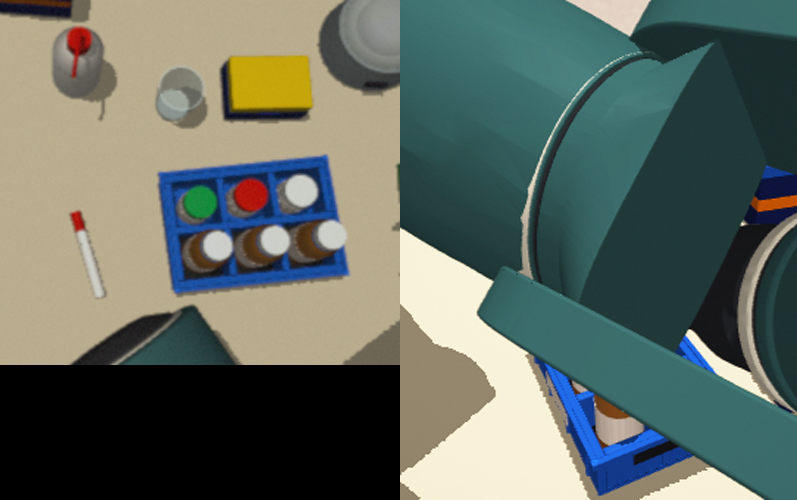

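All three bottles stand upright: the caps are evenly spaced at about (217,246), (273,241) and (327,237) in the crop. The jars and the other things on the bench are where they were.

```bash
python3 -c "
from plant import arm
print(arm.hand_in())"
```

```text
the job is handed in; nothing more can be done
None
```

The job is handed in at 37 s of the 72 s limit: all three bottles stand upright, caps up, one in each near cell of the crate, each lowered until the wrist force showed the cushion, and the last pictures show nothing else moved.

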